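# Unstack the paint pots and the brush tin

### The arm

A 6-joint arm with a two-finger parallel gripper is mounted at the origin on the work surface. World frame = base frame: x ahead of the robot, y to its left, z up, the work surface at z = 0. Lengths are in m, angles in rad, forces in N, time in s.
With the tool pointing down it reaches from about 0.35 to 0.775 m from the base axis. Payload 7.3 kg.
Tool frame: the origin (TCP) lies midway between the tips of the shut fingers; the grasp point (between the pads) lies 19 mm behind it; z points along the fingers, y is the line along which they close (so a half turn about z gives the same grasp; the last joint's range is limited). The gripper opens to 92 mm and grips with 3 to 60 N. Pads are 19 mm wide; open, the fingers measure 130 mm over their backs; the gripper's body (75 mm by 190 mm) begins 47 mm behind the grasp point.
Start: joints at [1.151, 0.342, 1.524, -0, 1.275, -0.146], TCP at [0.142, 0.505, 0.227] pointing down, gripper open.
Joint ranges: [-2.53, 2.53], [-0.77, 2.02], [0.04, 2.7], [-1, 4.14], [0.28, 2.66], [-3.11, 3.11]. Speed limits (rad/s): [2.57, 2.57, 3.14, 3.14, 3.14, 3.14].

### API

Orientations are given as [roll, pitch, yaw] about the fixed x, y, z axes, in that order (R = Rz(yaw) Ry(pitch) Rx(roll)).
In Python, from cell import robot, read_camera, camera_params, nets gives the robot as it stands. The module is installed in compiled form; this text tells all that it offers.
- The arm moves only by the tool step_arm, never from a script. Its argument "steps" is a list of rows, each an object of numbers: "x", "y", "z": the shift along the tool's x, y, z as a fraction of full scale; "rx", "ry", "rz": the turn, a rotation vector about the tool's x, y, z as a fraction of full scale; "claw": the opening, from -1 (shut) to 1 (fully open). In form: [{"x": .., "y": .., "z": .., "rx": .., "ry": .., "rz": .., "claw": ..}, ...]. A call has 1 to 12 rows; each row is the pose to reach, as a shift and turn from the pose commanded when the call began, along the tool's axes at that moment; what a row does not reach only later rows make up. Full scale, the value 1, is 750 mm for a shift and pi/4 rad for a turn. A row lasts 1/12 s, in which the tool goes at most 41.7 mm and 7.16 degrees, less where a joint would pass 70% of its speed; a pose out of reach is approached as far as the arm can. A call with a number of a shift or a turn outside -1 to 1 is refused whole. A call with a gripper value outside its range is refused whole. The fingers move at their own pace and stop on an object; "squeeze" is the grip in N (left out, the last holds). Time passes only in rows, so rows that repeat a pose let the fingers close. It gives the time, the measured TCP pose, the force, the opening and the grip force at its end, in the units of the state.
- robot.observe(): the state, without advancing time (a new reading comes with each control period).
- read_camera(name): name is "scene" or "top"; returns (picture, depth): 384x512x3 uint8, blue, green, red; 384x512 float32, m along the optical axis (not along the pixel's ray), 0 where there is no reading.
- camera_params(name): a dict with "fx", "fy", "cx", "cy" (pixels), "k1" (the pictures are not rectified: a ray, as slopes to the right and down, at radius r is drawn at 1 + k1 r^2 times it, then the intrinsics apply), "R" (3x3) and "t" (3): a world point X has camera coordinates R X + t. Camera axes: x right, y down, z forward; pixel columns grow to the right and rows downward; lengths in m; the calibration is good to about 2 mm. A picture is of the moment at which its call begins. camera_params takes no time and is no camera call.
- robot.hand_in(): hands the job in; it is judged then, once.
Trained networks look in the newest picture that a camera, given by its name, has taken for a name from the list of things; names that differ only in an ending like _2 or _b are one class to them, and where a whole thing is asked for, a point or a joint stands for the part that bears it (a point fixed in the world has none). Each returns a list of dicts, best first, with "conf" (0 to 1); they miss things now and then, are a little off and sometimes report something else, mostly with a low value. They report only what shows in the picture. A call takes as long as a camera call. They do not tell look-alikes from the thing itself.
- nets.masks_of(camera, query): "region" (384x512 bool, what is visible of it) and "box" ([left, top, right, bottom] in pixels, round what is visible of it).
- nets.landmark_of(camera, query): "pixel" ([row, column] in pixels: a listed point, or the origin of a listed thing).
The state is a dict: "time": time; "qpos": joint angles; "qvel": joint speeds; "joint_efforts": joint torques, N m; "tool_pos": TCP position; "tool_rot": TCP orientation; "contact_force": force on the tool from outside, world axes, zero at the start; "torque": the same for the moment, N m; "opening": finger opening in m; "grip_force": force on a finger pad.
Only numpy, scipy, OpenCV 4.12 (cv2) and the standard library are available. Lean on these libraries where they do the work, as an engineer would, in place of code of your own. Each camera call takes 0.05 s, during which the arm holds its last target. There are 200 camera calls.

### The job

Take the stack on the painting desk apart: stand each paint pot upright in the middle of the coaster of its own colour, leaving the metal brush tin where it is until all three pots stand on their coasters. Then, last, lay the tin squarely in the middle of the green mat, lengthwise along it. Set everything down rather than dropping it, never tip a pot over, and do not disturb the brush cup or the computer fan.

Things in the scene. Friction and masses are not known exactly. Their poses are not given: they have to be found in the camera images.
- red_pot: closed wide paint pot, all red with a flat red screw lid and a white paper band, round, 54 mm across the lid (50 mm below it), 46 mm tall, lid the top 18 mm; about 120 g. Starts on the lid of the tin, 42 mm from the tin's middle towards one end (either end); the small yellow pot may stand on it. Origin: centre of its underside, z up.
- blue_pot: closed wide paint pot, all blue with a flat blue screw lid and a white paper band, round, 54 mm across the lid (50 mm below it), 46 mm tall, lid the top 18 mm; about 120 g. Starts on the lid of the tin, 42 mm from the tin's middle towards one end (either end); the small yellow pot may stand on it. Origin: centre of its underside, z up.
- yellow_pot: closed small paint pot, all yellow with a flat yellow lid and a white paper band, round, 34 mm across the lid (30 mm below it), 40 mm tall, lid the top 16 mm; about 50 g. Starts centred on the lid of the red or the blue pot, its underside 74 mm above the desk. Origin: centre of its underside, z up.
- brush_tin: closed flat pale silver metal tin, 170 mm long (its x axis), 60 mm wide (its y axis), 28 mm tall, about 250 g; lies on the desk at the bottom of the stack, both wide pots side by side along its length on its flat lid. The short 60 mm way is the one to grasp. Origin: centre of its underside, z up.
- red_coaster: flat round red coaster with a thin white ring on it, fixed to the desk, 84 mm across, 4 mm thick; the place of the red pot. Origin: centre of its underside (on the desk), z up.
- blue_coaster: flat round blue coaster with a thin white ring on it, fixed to the desk, 84 mm across, 4 mm thick; the place of the blue pot. Origin: centre of its underside (on the desk), z up.
- yellow_coaster: flat round yellow coaster with a thin white ring on it, fixed to the desk, 84 mm across, 4 mm thick; the place of the yellow pot. Origin: centre of its underside (on the desk), z up.
- green_mat: flat green rectangular mat with a thin white outline, fixed to the desk, 200 mm long (its x axis), 96 mm wide (its y axis), 3 mm thick; the place of the tin, which may lie either way round along it. Origin: centre of its underside (on the desk), z up.
- brush_cup: bystander: loose white plastic cup, 68 mm across and 90 mm tall, with brushes standing up to 190 mm high. Leave it alone. Origin: centre of its underside.
- case_fan: bystander: loose black computer fan lying flat, 120 x 120 mm, 25 mm thick, pale blades. Leave it alone. Origin: centre of its underside.
There are look-alikes about, which are no part of the job. What is shaped like the yellow_pot but pink is not meant. Of the things that look like the green_mat, take the one that is farthest to the robot's left at the start.

How it is judged:
On the way:
1. all three pots stand on the coasters of their own colours, and the tin is still in its place (within 40 mm of its start) (horizontal distance between red_pot and red_coaster below 0.015 m and z of red_pot in the frame of red_coaster between 0.001 and 0.009 m and angle between each of red_pot, blue_pot, yellow_pot's own z axis and vertical below 0.12 rad and horizontal distance between blue_pot and blue_coaster below 0.015 m and z of blue_pot in the frame of blue_coaster between 0.001 and 0.009 m and horizontal distance between yellow_pot and yellow_coaster below 0.015 m and z of yellow_pot in the frame of yellow_coaster between 0.001 and 0.009 m and distance of brush_tin from where it was at the start of the episode below 0.04 m), for 0.2 s.
At the end, for the whole second after the job is handed in: Each pot stands upright (within 7 degrees) on the coaster of its own colour, its centre within 15 mm of the coaster's; the tin lies flat on the green mat, centre within 15 mm of the mat's and lengthwise along it within 11 degrees, either way round; all released and at rest (horizontal distance between red_pot and red_coaster below 0.015 m and z of red_pot in the frame of red_coaster between 0.001 and 0.009 m and angle between each of red_pot, blue_pot, yellow_pot's own z axis and vertical below 0.12 rad and horizontal distance between blue_pot and blue_coaster below 0.015 m and z of blue_pot in the frame of blue_coaster between 0.001 and 0.009 m and horizontal distance between yellow_pot and yellow_coaster below 0.015 m and z of yellow_pot in the frame of yellow_coaster between 0.001 and 0.009 m and horizontal distance between brush_tin and green_mat below 0.015 m and angle between the x axis of brush_tin and the x axis of green_mat, either way round below 0.2 rad and z of brush_tin in the frame of green_mat between 0.0005 and 0.008 m and angle between brush_tin's own z axis and vertical below 0.1 rad and linear speed of each of red_pot, blue_pot, yellow_pot, brush_tin below 0.02 m/s); the robot touches nothing.
It fails at once if a pot is tipped over (more than 35 degrees) (angle between any of red_pot, blue_pot, yellow_pot's own z axis and vertical above 0.61 rad).
It fails at once if a pot or the tin is dropped or thrown (faster than 0.65 m/s while not held, a fall of about 20 mm) ((linear speed of red_pot above 0.65 m/s and contact force between red_pot and the fingers below 0.05 N) or (linear speed of blue_pot above 0.65 m/s and contact force between blue_pot and the fingers below 0.05 N) or (linear speed of yellow_pot above 0.65 m/s and contact force between yellow_pot and the fingers below 0.05 N) or (linear speed of brush_tin above 0.65 m/s and contact force between brush_tin and the fingers below 0.05 N)).
It fails at once if the brush cup or the fan is moved more than 20 mm or the cup tipped (distance of any of brush_cup, case_fan from where it was at the start of the episode above 0.02 m or angle between brush_cup's own z axis and vertical above 0.3 rad).
It also fails if it takes over 128 s, if anything falls off the work surface, if the arm or the gripper's body presses on something with over 40 N, if the wrist force passes 120 N, or if a joint passes its speed limit or range.

## Working session

There is one attempt and no reset: what is moved stays moved. The work goes in short steps, Python scripts to look and compute and a tool call to move; the robot and the scene stay as the last step left them, time stands still between calls to the robot, and variables do not carry over. Pictures are saved under pics/ and viewed, at most 14 in all, crops included, and the job is handed in when it is done.

Besides the shell and the picture viewer there is one more tool, called after "Request:" as name([rows], argument=value, ...), one row to a line, values as JSON. step_arm: Moves the arm, as the interface text tells. Its arguments: {"type":"object","properties":{"steps":{"type":"array","items":{"type":"object","properties":{"x":{"type":"number","minimum":-1,"maximum":1},"y":{"type":"number","minimum":-1,"maximum":1},"z":{"type":"number","minimum":-1,"maximum":1},"rx":{"type":"number","minimum":-1,"maximum":1},"ry":{"type":"number","minimum":-1,"maximum":1},"rz":{"type":"number","minimum":-1,"maximum":1},"claw":{"type":"number"}}}},"squeeze":{"type":"number"}},"required":["steps"]}

```bash
mkdir -p pics
cat > h.py <<'E'
import numpy as np, cv2
from cell import robot, read_camera, camera_params, nets
def world(cam, D, mask):
    p=camera_params(cam); v,u=np.nonzero(mask&(D>0)); z=D[v,u]
    K=np.array([[p['fx'],0,p['cx']],[0,p['fy'],p['cy']],[0,0,1.]])
    s=cv2.undistortPoints(np.stack([u,v],1).astype(float).reshape(-1,1,2),K,np.array([p['k1'],0,0,0.]))[:,0]
    C=np.c_[s*z[:,None],z]
    return (C-np.array(p['t']))@np.array(p['R']), v,u
E
python3 - <<'E'
from h import *
for c in ['scene','top']:
    I,D=read_camera(c); cv2.imwrite(f'pics/{c}0.png',I); np.savez(f'{c}0.npz',I=I,D=D)
    p=camera_params(c); print(c,-np.array(p['R']).T@p['t'],p['k1'])
o=robot.observe();print(o)
E
```

```text
scene [ 1.13149164 -0.3684987   0.6290719 ] -0.0010585525427200002
top [0.27595372 0.00313192 1.43930315] 0.06253348460656623
{'time': 0.1, 'qpos': array([ 1.15102355e+00,  3.42644982e-01,  1.52492757e+00,  9.78306077e-06,
        1.27540549e+00, -1.46027831e-01]), 'qvel': array([-0.00069302, -0.00089167, -0.00137042, -0.00135653,  0.00027497,
       -0.00018703]), 'joint_efforts': array([ 5.60263543e-04, -4.32004809e+01, -2.44693512e+01,  7.18344119e-02,
        5.26060991e-02, -1.64711628e-05]), 'tool_pos': array([0.14176619, 0.50511532, 0.22611653]), 'tool_rot': array([-3.14022336e+00, -2.10844085e-04,  2.86784471e+00]), 'contact_force': array([-0.47293587,  0.51514706,  0.77254439]), 'torque': array([0.00559373, 0.0140973 , 0.00112361]), 'grip_force': 0.0, 'opening': 0.09179945294225939}
```

View pics/scene0.png

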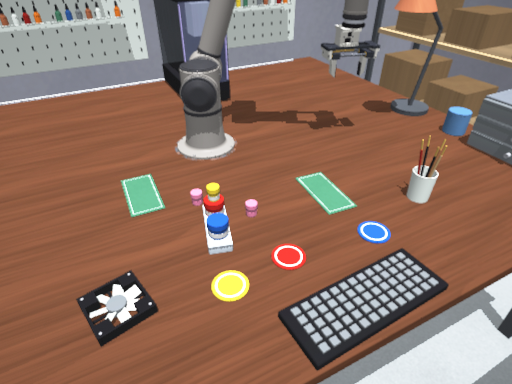

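View pics/top0.png

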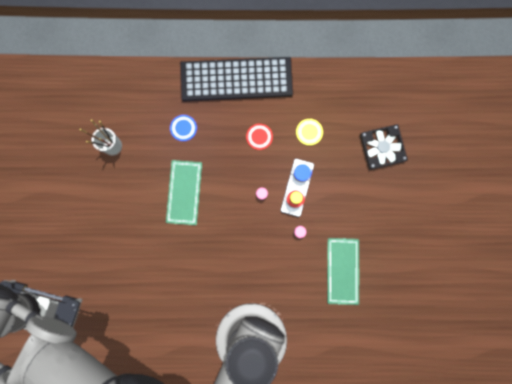

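The top view has robot-left on the image's left, so the target mat is the one at (185,192). The tin is at (297,187) with blue at (302,173) and red plus yellow at (296,198). Coasters are at (183,127), (259,136) and (310,132), and the pink pots at (262,193) and (300,232).

```bash
cat > meas.py <<'E'
from h import *
def meas(I,D,names=None):
    H=cv2.cvtColor(I,cv2.COLOR_BGR2HSV).astype(int); n=D.shape
    P,v,u=world('top',D,np.ones(n,bool)); W=np.full(n+(3,),np.nan); W[v,u]=P
    h,s,V=H[...,0],H[...,1],H[...,2]; z=W[...,2]
    M={'red':((h<6)|(h>174))&(s>190)&(V>120),'blue':(h>100)&(h<125)&(s>150)&(V>90),'yellow':(h>22)&(h<35)&(s>150)&(V>120),
       'pink':(h>150)&(h<176)&(s>60)&(s<190)&(V>150),'green':(h>60)&(h<90)&(s>80)}
    for k,m in M.items():
        c,l,st,ce=cv2.connectedComponentsWithStats(m.astype(np.uint8))
        for i in range(1,c):
            if st[i,4]<25: continue
            cnt=cv2.findContours((l==i).astype(np.uint8),0,1)[0][0]
            q=np.zeros(n,np.uint8); cv2.drawContours(q,[cnt],-1,1,-1); q=(q>0)&np.isfinite(z)
            w=W[q]; zm=np.median(w[:,2]); w=w[abs(w[:,2]-zm)<.008]
            (a,b),r,t=cv2.minAreaRect((w[:,:2]*1000).astype(np.float32))
            print(k,ce[i].round(0),st[i,4],'mean',w[:,:2].mean(0).round(4),'rect',round(a/1000,4),round(b/1000,4),np.round(r),round(t,1),'z',zm.round(4))
    return W,H
E
python3 - <<'E'
from meas import *
f=np.load('top0.npz'); W,H=meas(f['I'],f['D'])
z=W[...,2]; m=np.zeros(z.shape,bool); m[150:225,275:320]=1
t=m&(z>.018)&(z<.038); w=W[t]; print('tin',w.mean(0),cv2.minAreaRect((w[:,:2]*1000).astype(np.float32)))
for a,b in((.062,.085),(.1,.13)):
    w=W[m&(z>a)&(z<b)]; print(a,len(w),w.mean(0), cv2.minEnclosingCircle((w[:,:2]*1000).astype(np.float32)))
for y0,y1,x0,x1 in((115,165,80,125),(120,175,355,410)):
    w=W[y0:y1,x0:x1].reshape(-1,3); w=w[w[:,2]>.012]; print(np.nanmedian(w,0),np.nanmin(w,0),np.nanmax(w,0))
E
cat > /dev/null; python3 -c "
import cv2
I=cv2.imread('pics/top0.png')[100:250,160:360]; cv2.imwrite('pics/top0c.png',cv2.resize(I,(800,600),interpolation=cv2.INTER_CUBIC))"
```

```text
blue [183. 127.] 124 mean [0.6595 0.2185] rect 0.6593 0.2185 [38. 37.] 88.1 z 0.0045
pink [261. 193.] 54 mean [ 0.442  -0.0336] rect 0.4431 -0.0343 [32. 31.] 0.1 z 0.0376
pink [300. 232.] 56 mean [ 0.3227 -0.1504] rect 0.3227 -0.1504 [31. 31.] 89.3 z 0.0383
green [184. 192.] 1154 mean [0.4494 0.2133] rect 0.4505 0.2133 [ 69. 170.] 86.3 z 0.0031
green [343. 271.] 1297 mean [ 0.2039 -0.2857] rect 0.2042 -0.2858 [ 71. 172.] 88.3 z 0.003
tin [ 0.45526437 -0.14013401  0.02755458] ((462.332275390625, -144.8629150390625), (61.50111389160156, 171.00857543945312), 74.31571960449219)
0.062 391 [ 0.47238032 -0.14740839  0.07375162] ((462.1339111328125, -144.0757598876953), 68.27853393554688)
0.1 109 [ 0.42014638 -0.1321499   0.11355315] ((420.290283203125, -132.50343322753906), 17.02862548828125)
[0.60211227 0.4432027  0.07498668] [0.56650136 0.40779467 0.01230065] [0.63317038 0.49857515 0.18999499]
[ 0.59364514 -0.41740274  0.02241497] [ 0.52405151 -0.48982181  0.01200665] [ 0.6649975  -0.3465678   0.03382095]
```

View pics/top0c.png

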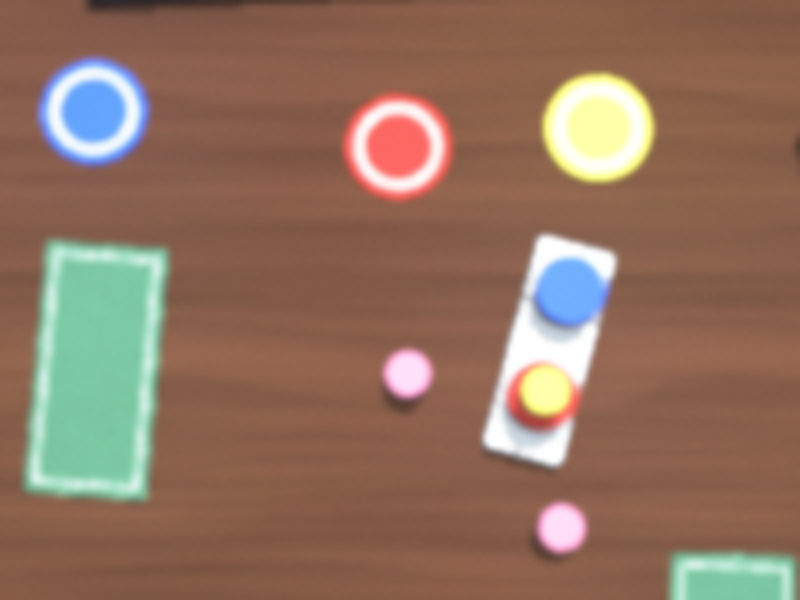

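```bash
cat > mv.py <<'E'
import sys,numpy as np
from cell import robot
from scipy.spatial.transform import Rotation as Ro
def go(*pts,yaw=None):
    o=robot.observe(); R=Ro.from_euler('xyz',o['tool_rot']).as_matrix()
    print('at',o['tool_pos'].round(4),o['tool_rot'].round(4),'open',round(o['opening'],4),'t',round(o['time'],2),'q',o['qpos'].round(2))
    for p in pts: print(p,'->',(R.T@(np.array(p)-o['tool_pos'])/.75).round(4))
E
python3 - <<'E'
from h import *; from mv import go
f=np.load('top0.npz');I,D=f['I'],f['D']
wood=np.median(I[205:225,215:255].reshape(-1,3),0); print(wood)
df=np.abs(I.astype(int)-wood).sum(2)>110
p=camera_params('top');K=np.array([[p['fx'],0,p['cx']],[0,p['fy'],p['cy']],[0,0,1.]])
for n,(u,v),z in(('b',(183,127),.004),('r',(259,136),.004),('y',(310,132),.004),('mat',(184,192),.003)):
    m=np.zeros(df.shape,bool); w=40 if n=='mat' else 19; m[v-w:v+w,u-w//1:u+w]=1
    c,l,st,ce=cv2.connectedComponentsWithStats((df&m).astype(np.uint8)); i=1+st[1:,4].argmax(); q=l==i
    cnt=cv2.findContours(q.astype(np.uint8),0,1)[0][0]; fm=np.zeros(df.shape,np.uint8); cv2.drawContours(fm,[cnt],-1,1,-1)
    vv,uu=np.nonzero(fm)
    s=cv2.undistortPoints(np.stack([uu,vv],1).astype(float).reshape(-1,1,2),K,np.array([p['k1'],0,0,0.]))[:,0]
    r=np.c_[s,np.ones(len(s))]@np.array(p['R']); C=-np.array(p['R']).T@p['t']
    X=C+r*((z-C[2])/r[:,2])[:,None]; print(n,st[i,4],X.mean(0).round(4),cv2.minAreaRect((X[:,:2]*1000).astype(np.float32)), world('top',D,fm>0)[0].mean(0).round(4))
go((.4,.2,.22),(.42,-.1325,.2))
E
```

```text
[ 73.  94. 137.]
b 581 [0.6592 0.2186 0.004 ] ((659.0206909179688, 218.3994903564453), (85.86753845214844, 84.44170379638672), 44.935237884521484) [0.6592 0.2186 0.0042]
r 518 [ 0.6312 -0.0265  0.004 ] ((630.8968505859375, -26.807395935058594), (80.32804870605469, 82.8220443725586), 45.67698669433594) [ 0.6311 -0.0266  0.0045]
y 624 [ 0.6466 -0.1872  0.004 ] ((646.5488891601562, -186.9070587158203), (90.11346435546875, 88.74906921386719), 89.9446792602539) [ 0.6466 -0.1872  0.0039]
mat 1939 [0.4497 0.2133 0.003 ] ((450.4538269042969, 213.2056884765625), (97.14360809326172, 200.9270782470703), 85.84867858886719) [0.4495 0.2132 0.0031]
at [0.1418 0.5051 0.2261] [-3.1402e+00 -2.0000e-04  2.8678e+00] open 0.0918 t 0.1 q [ 1.15  0.34  1.52  0.    1.28 -0.15]
(0.4, 0.2, 0.22) -> [-0.4415 -0.2986  0.0085]
(0.42, -0.1325, 0.2) -> [-0.587  -0.7182  0.0357]
```

Request:
step_arm([
  {"x": -0.4415,"y": -0.2986,"z": 0.0085},
  {"x": -0.4415,"y": -0.2986,"z": 0.0085},
  {"x": -0.4415,"y": -0.2986,"z": 0.0085},
  {"x": -0.4415,"y": -0.2986,"z": 0.0085},
  {"x": -0.4415,"y": -0.2986,"z": 0.0085},
  {"x": -0.4415,"y": -0.2986,"z": 0.0085},
  {"x": -0.4415,"y": -0.2986,"z": 0.0085},
  {"x": -0.4415,"y": -0.2986,"z": 0.0085},
  {"x": -0.4415,"y": -0.2986,"z": 0.0085},
  {"x": -0.4415,"y": -0.2986,"z": 0.0085},
  {"x": -0.587,"y": -0.7182,"z": 0.0357},
  {"x": -0.587,"y": -0.7182,"z": 0.0357},
])

```text
$.steps[0]: bad value
```

```bash
python3 -c "
from mv import go
go((.42,-.1325,.2))"
```

```text
at [0.1418 0.5051 0.2261] [-3.1402e+00 -2.0000e-04  2.8678e+00] open 0.0918 t 0.1 q [ 1.15  0.34  1.52  0.    1.28 -0.15]
(0.42, -0.1325, 0.2) -> [-0.587  -0.7182  0.0357]
```

Request:
step_arm([
  {"x": -0.44,"y": -0.3,"z": 0.01,"rx": 0,"ry": 0,"rz": 0,"claw": 1},
  {"x": -0.44,"y": -0.3,"z": 0.01,"rx": 0,"ry": 0,"rz": 0,"claw": 1},
  {"x": -0.44,"y": -0.3,"z": 0.01,"rx": 0,"ry": 0,"rz": 0,"claw": 1},
  {"x": -0.44,"y": -0.3,"z": 0.01,"rx": 0,"ry": 0,"rz": 0,"claw": 1},
  {"x": -0.44,"y": -0.3,"z": 0.01,"rx": 0,"ry": 0,"rz": 0,"claw": 1},
  {"x": -0.44,"y": -0.3,"z": 0.01,"rx": 0,"ry": 0,"rz": 0,"claw": 1},
  {"x": -0.44,"y": -0.3,"z": 0.01,"rx": 0,"ry": 0,"rz": 0,"claw": 1},
  {"x": -0.44,"y": -0.3,"z": 0.01,"rx": 0,"ry": 0,"rz": 0,"claw": 1},
  {"x": -0.44,"y": -0.3,"z": 0.01,"rx": 0,"ry": 0,"rz": 0,"claw": 1},
  {"x": -0.44,"y": -0.3,"z": 0.01,"rx": 0,"ry": 0,"rz": 0,"claw": 1},
  {"x": -0.587,"y": -0.718,"z": 0.036,"rx": 0,"ry": 0,"rz": 0,"claw": 1},
  {"x": -0.587,"y": -0.718,"z": 0.036,"rx": 0,"ry": 0,"rz": 0,"claw": 1},
])

```text
time: 1.1
tool_pos: [0.4045, 0.1151, 0.2138]
tool_rot: [-3.142, -0.0, 2.869]
contact_force: [0.5, -0.1, -0.0]
opening: 0.0919
grip_force: 0.0
```

```bash
python3 -c "
from mv import go
go((.42,-.1325,.2))"
```

```text
at [0.4045 0.1151 0.2138] [-3.1415e+00 -5.0000e-04  2.8686e+00] open 0.0919 t 1.1 q [ 0.09  0.16  1.81  0.    1.17 -1.2 ]
(0.42, -0.1325, 0.2) -> [-0.1089 -0.3124  0.0184]
```

Request:
step_arm([
  {"x": -0.109,"y": -0.312,"z": 0.018,"rx": 0,"ry": 0,"rz": 0,"claw": 1},
  {"x": -0.109,"y": -0.312,"z": 0.018,"rx": 0,"ry": 0,"rz": 0,"claw": 1},
  {"x": -0.109,"y": -0.312,"z": 0.018,"rx": 0,"ry": 0,"rz": 0,"claw": 1},
  {"x": -0.109,"y": -0.312,"z": 0.018,"rx": 0,"ry": 0,"rz": 0,"claw": 1},
  {"x": -0.109,"y": -0.312,"z": 0.018,"rx": 0,"ry": 0,"rz": 0,"claw": 1},
  {"x": -0.109,"y": -0.312,"z": 0.018,"rx": 0,"ry": 0,"rz": 0,"claw": 1},
  {"x": -0.109,"y": -0.312,"z": 0.018,"rx": 0,"ry": 0,"rz": 0,"claw": 1},
  {"x": -0.109,"y": -0.312,"z": 0.018,"rx": 0,"ry": 0,"rz": 0,"claw": 1},
  {"x": -0.109,"y": -0.312,"z": 0.018,"rx": 0,"ry": 0,"rz": 0,"claw": 1},
])

```text
time: 1.85
tool_pos: [0.4192, -0.1303, 0.2005]
tool_rot: [3.141, -0.001, 2.867]
contact_force: [0.6, 0.7, -0.5]
opening: 0.0922
grip_force: 0.0
```

```bash
python3 -c "
from mv import go
go((.4205,-.1325,.2),(.4205,-.1325,.087))"
```

```text
at [ 0.4192 -0.1303  0.2005] [ 3.1408e+00 -1.3000e-03  2.8669e+00] open 0.0922 t 1.85 q [-0.48  0.21  1.79  0.    1.15 -1.77]
(0.4205, -0.1325, 0.2) -> [-0.0025 -0.0023  0.0006]
(0.4205, -0.1325, 0.087) -> [-0.0027 -0.0025  0.1513]
```

Request:
step_arm([
  {"x": -0.0025,"y": -0.0024,"z": 0.05,"rx": 0,"ry": 0,"rz": 0,"claw": 1},
  {"x": -0.0025,"y": -0.0024,"z": 0.1,"rx": 0,"ry": 0,"rz": 0,"claw": 1},
  {"x": -0.0025,"y": -0.0024,"z": 0.13,"rx": 0,"ry": 0,"rz": 0,"claw": 1},
  {"x": -0.0025,"y": -0.0024,"z": 0.151,"rx": 0,"ry": 0,"rz": 0,"claw": 1},
  {"x": -0.0025,"y": -0.0024,"z": 0.151,"rx": 0,"ry": 0,"rz": 0,"claw": 1},
  {"x": -0.0025,"y": -0.0024,"z": 0.151,"rx": 0,"ry": 0,"rz": 0,"claw": 1},
])

```text
time: 2.35
tool_pos: [0.4207, -0.1314, 0.0875]
tool_rot: [3.141, -0.002, 2.87]
contact_force: [0.1, 0.6, 0.5]
opening: 0.0914
grip_force: 0.0
```

Request:
step_arm([
  {"x": 0,"y": 0,"z": 0,"rx": 0,"ry": 0,"rz": 0,"claw": 0.4},
  {"x": 0,"y": 0,"z": 0,"rx": 0,"ry": 0,"rz": 0,"claw": 0.0},
  {"x": 0,"y": 0,"z": 0,"rx": 0,"ry": 0,"rz": 0,"claw": -0.1},
  {"x": 0,"y": 0,"z": 0,"rx": 0,"ry": 0,"rz": 0,"claw": -0.15},
  {"x": 0,"y": 0,"z": 0,"rx": 0,"ry": 0,"rz": 0,"claw": -0.2},
  {"x": 0,"y": 0,"z": 0,"rx": 0,"ry": 0,"rz": 0,"claw": -0.25},
  {"x": 0,"y": 0,"z": 0,"rx": 0,"ry": 0,"rz": 0,"claw": -0.3},
  {"x": 0,"y": 0,"z": 0,"rx": 0,"ry": 0,"rz": 0,"claw": -0.4},
  {"x": 0,"y": 0,"z": 0,"rx": 0,"ry": 0,"rz": 0,"claw": -0.6},
  {"x": 0,"y": 0,"z": 0,"rx": 0,"ry": 0,"rz": 0,"claw": -0.6},
], squeeze=10)

```text
time: 3.18
tool_pos: [0.4209, -0.133, 0.0875]
tool_rot: [3.141, -0.0, 2.868]
contact_force: [-0.0, -0.0, -0.1]
opening: 0.0336
grip_force: 10.0
```

```bash
python3 -c "
from mv import go
go((.4205,-.1325,.087),(.4205,-.1325,.15))"
```

```text
at [ 0.4209 -0.133   0.0875] [ 3.1414e+00 -1.0000e-04  2.8677e+00] open 0.0336 t 3.18 q [-0.48  0.37  1.93  0.    0.84 -1.78]
(0.4205, -0.1325, 0.087) -> [0.0007 0.0005 0.0007]
(0.4205, -0.1325, 0.15) -> [ 0.0007  0.0005 -0.0833]
```

Request:
step_arm([
  {"x": 0,"y": 0,"z": -0.03,"rx": 0,"ry": 0,"rz": 0,"claw": -0.6},
  {"x": 0,"y": 0,"z": -0.07,"rx": 0,"ry": 0,"rz": 0,"claw": -0.6},
  {"x": 0,"y": 0,"z": -0.09,"rx": 0,"ry": 0,"rz": 0,"claw": -0.6},
  {"x": 0,"y": 0,"z": -0.09,"rx": 0,"ry": 0,"rz": 0,"claw": -0.6},
])

```text
time: 3.52
tool_pos: [0.4226, -0.1339, 0.158]
tool_rot: [-3.14, 0.006, 2.868]
contact_force: [0.7, -0.3, -0.7]
opening: 0.0339
grip_force: 10.0
```

```bash
python3 -c "
from mv import go
go((.6466,-.187,.15))"
```

```text
at [ 0.4226 -0.1339  0.158 ] [-3.1404  0.006   2.8679] open 0.0339 t 3.52 q [-0.48  0.27  1.85  0.    1.02 -1.78]
(0.6466, -0.187, 0.15) -> [-0.3066  0.0125  0.0125]
```

Request:
step_arm([
  {"x": -0.04,"y": 0.001,"z": 0,"rx": 0,"ry": 0,"rz": 0,"claw": -0.6},
  {"x": -0.08,"y": 0.003,"z": 0,"rx": 0,"ry": 0,"rz": 0,"claw": -0.6},
  {"x": -0.12,"y": 0.005,"z": 0,"rx": 0,"ry": 0,"rz": 0,"claw": -0.6},
  {"x": -0.16,"y": 0.006,"z": 0,"rx": 0,"ry": 0,"rz": 0,"claw": -0.6},
  {"x": -0.2,"y": 0.008,"z": 0,"rx": 0,"ry": 0,"rz": 0,"claw": -0.6},
  {"x": -0.24,"y": 0.009,"z": 0,"rx": 0,"ry": 0,"rz": 0,"claw": -0.6},
  {"x": -0.28,"y": 0.011,"z": 0,"rx": 0,"ry": 0,"rz": 0,"claw": -0.6},
  {"x": -0.308,"y": 0.012,"z": 0,"rx": 0,"ry": 0,"rz": 0,"claw": -0.6},
  {"x": -0.308,"y": 0.012,"z": 0,"rx": 0,"ry": 0,"rz": 0,"claw": -0.6},
  {"x": -0.308,"y": 0.012,"z": 0,"rx": 0,"ry": 0,"rz": 0,"claw": -0.6},
  {"x": -0.308,"y": 0.012,"z": 0,"rx": 0,"ry": 0,"rz": 0,"claw": -0.6},
])

```text
time: 4.43
tool_pos: [0.6446, -0.1864, 0.1536]
tool_rot: [3.141, -0.003, 2.868]
contact_force: [-0.1, -0.3, 0.2]
opening: 0.0337
grip_force: 10.0
```

```bash
python3 -c "
from mv import go
go((.6466,-.187,.023),(.6466,-.187,.018))"
```

```text
at [ 0.6446 -0.1864  0.1536] [ 3.1412e+00 -3.0000e-03  2.8678e+00] open 0.0337 t 4.43 q [-0.4   0.67  1.17  0.    1.3  -1.69]
(0.6466, -0.187, 0.023) -> [-3.300e-03 -1.000e-04  1.741e-01]
(0.6466, -0.187, 0.018) -> [-3.400e-03 -1.000e-04  1.808e-01]
```

Request:
step_arm([
  {"x": -0.003,"y": 0,"z": 0.05,"rx": 0,"ry": 0,"rz": 0,"claw": -0.6},
  {"x": -0.003,"y": 0,"z": 0.1,"rx": 0,"ry": 0,"rz": 0,"claw": -0.6},
  {"x": -0.003,"y": 0,"z": 0.14,"rx": 0,"ry": 0,"rz": 0,"claw": -0.6},
  {"x": -0.003,"y": 0,"z": 0.165,"rx": 0,"ry": 0,"rz": 0,"claw": -0.6},
  {"x": -0.003,"y": 0,"z": 0.174,"rx": 0,"ry": 0,"rz": 0,"claw": -0.6},
  {"x": -0.003,"y": 0,"z": 0.176,"rx": 0,"ry": 0,"rz": 0,"claw": -0.6},
  {"x": -0.003,"y": 0,"z": 0.178,"rx": 0,"ry": 0,"rz": 0,"claw": -0.6},
  {"x": -0.003,"y": 0,"z": 0.179,"rx": 0,"ry": 0,"rz": 0,"claw": -0.6},
  {"x": -0.003,"y": 0,"z": 0.179,"rx": 0,"ry": 0,"rz": 0,"claw": -0.6},
  {"x": -0.003,"y": 0,"z": 0.179,"rx": 0,"ry": 0,"rz": 0,"claw": -0.6},
])

```text
time: 5.27
tool_pos: [0.6486, -0.1877, 0.0224]
tool_rot: [-3.141, 0.002, 2.868]
contact_force: [0.5, 0.2, -0.0]
opening: 0.0339
grip_force: 10.0
```

Request:
step_arm([
  {"x": 0.002,"y": 0,"z": 0.001,"rx": 0,"ry": 0,"rz": 0,"claw": -0.6},
  {"x": 0.002,"y": 0,"z": 0.002,"rx": 0,"ry": 0,"rz": 0,"claw": -0.6},
  {"x": 0.002,"y": 0,"z": 0.002,"rx": 0,"ry": 0,"rz": 0,"claw": -0.6},
  {"x": 0.002,"y": 0,"z": 0.002,"rx": 0,"ry": 0,"rz": 0,"claw": -0.6},
])

```text
time: 5.6
tool_pos: [0.6465, -0.187, 0.0194]
tool_rot: [3.141, 0.0, 2.868]
contact_force: [0.8, 0.1, 0.3]
opening: 0.0335
grip_force: 10.0
```

Request:
step_arm([
  {"x": 0,"y": 0,"z": 0.001,"rx": 0,"ry": 0,"rz": 0,"claw": -0.6},
  {"x": 0,"y": 0,"z": 0.002,"rx": 0,"ry": 0,"rz": 0,"claw": -0.6},
  {"x": 0,"y": 0,"z": 0.002,"rx": 0,"ry": 0,"rz": 0,"claw": -0.6},
])

```text
time: 5.85
tool_pos: [0.6465, -0.187, 0.0177]
tool_rot: [3.141, -0.0, 2.868]
contact_force: [-0.4, -0.3, -0.5]
opening: 0.0337
grip_force: 10.0
```

Request:
step_arm([
  {"x": 0,"y": 0,"z": 0.001,"rx": 0,"ry": 0,"rz": 0,"claw": -0.6},
  {"x": 0,"y": 0,"z": 0.001,"rx": 0,"ry": 0,"rz": 0,"claw": -0.2},
  {"x": 0,"y": 0,"z": 0.001,"rx": 0,"ry": 0,"rz": 0,"claw": -0.1},
  {"x": 0,"y": 0,"z": 0.001,"rx": 0,"ry": 0,"rz": 0,"claw": 0.2},
  {"x": 0,"y": 0,"z": 0.001,"rx": 0,"ry": 0,"rz": 0,"claw": 0.6},
  {"x": 0,"y": 0,"z": 0.001,"rx": 0,"ry": 0,"rz": 0,"claw": 0.6},
  {"x": 0,"y": 0,"z": -0.05,"rx": 0,"ry": 0,"rz": 0,"claw": 1},
  {"x": 0,"y": 0,"z": -0.1,"rx": 0,"ry": 0,"rz": 0,"claw": 1},
  {"x": 0,"y": 0,"z": -0.13,"rx": 0,"ry": 0,"rz": 0,"claw": 1},
  {"x": 0,"y": 0,"z": -0.13,"rx": 0,"ry": 0,"rz": 0,"claw": 1},
  {"x": 0,"y": 0,"z": -0.13,"rx": 0,"ry": 0,"rz": 0,"claw": 1},
])

```text
time: 6.77
tool_pos: [0.6472, -0.1873, 0.1171]
tool_rot: [-3.141, 0.003, 2.868]
contact_force: [0.1, -0.2, -0.2]
opening: 0.089
grip_force: 0.0
```

Run:
```python
from meas import *
from mv import go
I,D=read_camera('top'); W,H=meas(I,D); cv2.imwrite('pics/a.png',I)
z=W[...,2]; m=np.zeros(z.shape,bool); m[150:225,275:320]=1
w=W[m&(z>.066)&(z<.085)]
c=w[:,:2]; 
for s in (c[c[:,0]<.462],c[c[:,0]>.462]): print(len(s),s.mean(0),cv2.minEnclosingCircle((s*1000).astype(np.float32)))
go((.4205,-.1325,.13))
```

```text
blue [183. 127.] 137 mean [0.6595 0.2187] rect 0.6596 0.2185 [40. 39.] 3.8 z 0.0047
green [182. 192.] 944 mean [0.4507 0.2189] rect 0.4508 0.2124 [ 72. 171.] 86.4 z 0.0029
green [343. 271.] 1297 mean [ 0.2039 -0.2856] rect 0.2042 -0.2857 [ 71. 172.] 88.7 z 0.0031
0 [nan nan] ((0.0, 0.0), 0.0)
0 [nan nan] ((0.0, 0.0), 0.0)
at [ 0.6463 -0.1869  0.1152] [ 3.1415 -0.      2.8678] open 0.0907 t 6.82 q [-0.4   0.71  1.22  0.    1.22 -1.69]
(0.4205, -0.1325, 0.13) -> [ 0.3094 -0.0115 -0.0198]<stdin>:7: RuntimeWarning: Mean of empty slice.
  ret = um.true_divide(
```

Request:
step_arm([
  {"x": 0.31,"y": -0.0115,"z": -0.02,"rx": 0,"ry": 0,"rz": 0,"claw": 1},
  {"x": 0.31,"y": -0.0115,"z": -0.02,"rx": 0,"ry": 0,"rz": 0,"claw": 1},
  {"x": 0.31,"y": -0.0115,"z": -0.02,"rx": 0,"ry": 0,"rz": 0,"claw": 1},
  {"x": 0.31,"y": -0.0115,"z": -0.02,"rx": 0,"ry": 0,"rz": 0,"claw": 1},
  {"x": 0.31,"y": -0.0115,"z": -0.02,"rx": 0,"ry": 0,"rz": 0,"claw": 1},
  {"x": 0.31,"y": -0.0115,"z": -0.02,"rx": 0,"ry": 0,"rz": 0,"claw": 1},
  {"x": 0.31,"y": -0.0115,"z": -0.02,"rx": 0,"ry": 0,"rz": 0,"claw": 1},
  {"x": 0.31,"y": -0.0115,"z": -0.02,"rx": 0,"ry": 0,"rz": 0,"claw": 1},
  {"x": 0.31,"y": -0.0115,"z": -0.02,"rx": 0,"ry": 0,"rz": 0,"claw": 1},
])

```text
time: 7.57
tool_pos: [0.421, -0.1328, 0.1299]
tool_rot: [3.141, 0.0, 2.868]
contact_force: [0.0, -0.8, 0.1]
opening: 0.0912
grip_force: 0.0
```

Run:
```python
from mv import go
from h import *
I,D=read_camera('scene'); cv2.imwrite('pics/s1.png',cv2.resize(I[150:330,130:330],(660,594),interpolation=cv2.INTER_CUBIC))
go((.4205,-.1325,.046))
```

```text
at [ 0.4213 -0.1328  0.1298] [3.1415e+00 1.0000e-04 2.8678e+00] open 0.0918 t 7.62 q [-0.48  0.31  1.88  0.    0.95 -1.78]
(0.4205, -0.1325, 0.046) -> [0.0011 0.0002 0.1118]
```

View pics/s1.png

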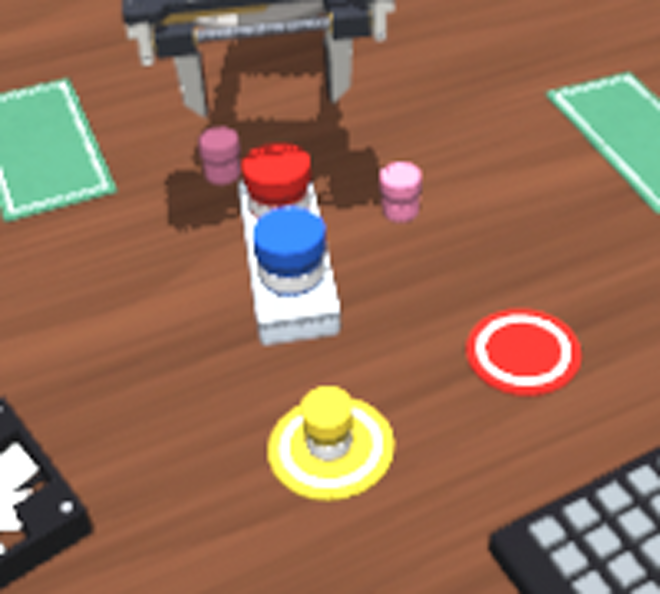

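The yellow pot stands centred on its coaster at crop (330,430). The red pot is still on the tin, below the open gripper, so I'll take red next.

Request:
step_arm([
  {"x": 0.001,"y": 0,"z": 0.04,"rx": 0,"ry": 0,"rz": 0,"claw": 1},
  {"x": 0.001,"y": 0,"z": 0.08,"rx": 0,"ry": 0,"rz": 0,"claw": 1},
  {"x": 0.001,"y": 0,"z": 0.1,"rx": 0,"ry": 0,"rz": 0,"claw": 1},
  {"x": 0.001,"y": 0,"z": 0.112,"rx": 0,"ry": 0,"rz": 0,"claw": 1},
  {"x": 0.001,"y": 0,"z": 0.112,"rx": 0,"ry": 0,"rz": 0,"claw": 1},
  {"x": 0.001,"y": 0,"z": 0.112,"rx": 0,"ry": 0,"rz": 0,"claw": 1},
])

```text
time: 8.12
tool_pos: [0.4202, -0.1324, 0.0461]
tool_rot: [3.141, -0.001, 2.868]
contact_force: [0.6, 0.7, 0.4]
opening: 0.0919
grip_force: 0.0
```

Request:
step_arm([
  {"x": 0,"y": 0,"z": 0,"rx": 0,"ry": 0,"rz": 0,"claw": 0.4},
  {"x": 0,"y": 0,"z": 0,"rx": 0,"ry": 0,"rz": 0,"claw": 0.35},
  {"x": 0,"y": 0,"z": 0,"rx": 0,"ry": 0,"rz": 0,"claw": 0.3},
  {"x": 0,"y": 0,"z": 0,"rx": 0,"ry": 0,"rz": 0,"claw": 0.25},
  {"x": 0,"y": 0,"z": 0,"rx": 0,"ry": 0,"rz": 0,"claw": 0.2},
  {"x": 0,"y": 0,"z": 0,"rx": 0,"ry": 0,"rz": 0,"claw": 0.15},
  {"x": 0,"y": 0,"z": 0,"rx": 0,"ry": 0,"rz": 0,"claw": 0.1},
  {"x": 0,"y": 0,"z": 0,"rx": 0,"ry": 0,"rz": 0,"claw": -0.2},
  {"x": 0,"y": 0,"z": 0,"rx": 0,"ry": 0,"rz": 0,"claw": -0.2},
], squeeze=15)

```text
time: 8.87
tool_pos: [0.4197, -0.1322, 0.0466]
tool_rot: [3.141, 0.0, 2.868]
contact_force: [-0.0, 2.0, 4.7]
opening: 0.0535
grip_force: 15.0
```

```bash
python3 -c "
from mv import go
go((.4205,-.1325,.13),(.631,-.0266,.13))"
```

```text
at [ 0.4197 -0.1322  0.0466] [3.1414e+00 4.0000e-04 2.8677e+00] open 0.0535 t 8.87 q [-0.48  0.44  1.98  0.    0.72 -1.78]
(0.4205, -0.1325, 0.13) -> [-1.200e-03 -1.000e-04 -1.112e-01]
(0.631, -0.0266, 0.13) -> [-0.2332  0.2117 -0.1111]
```

Request:
step_arm([
  {"x": 0,"y": 0,"z": -0.02,"rx": 0,"ry": 0,"rz": 0,"claw": -0.2},
  {"x": 0,"y": 0,"z": -0.06,"rx": 0,"ry": 0,"rz": 0,"claw": -0.2},
  {"x": 0,"y": 0,"z": -0.1,"rx": 0,"ry": 0,"rz": 0,"claw": -0.2},
  {"x": -0.03,"y": 0.027,"z": -0.11,"rx": 0,"ry": 0,"rz": 0,"claw": -0.2},
  {"x": -0.06,"y": 0.054,"z": -0.11,"rx": 0,"ry": 0,"rz": 0,"claw": -0.2},
  {"x": -0.09,"y": 0.082,"z": -0.11,"rx": 0,"ry": 0,"rz": 0,"claw": -0.2},
  {"x": -0.12,"y": 0.109,"z": -0.11,"rx": 0,"ry": 0,"rz": 0,"claw": -0.2},
  {"x": -0.15,"y": 0.136,"z": -0.11,"rx": 0,"ry": 0,"rz": 0,"claw": -0.2},
  {"x": -0.18,"y": 0.163,"z": -0.11,"rx": 0,"ry": 0,"rz": 0,"claw": -0.2},
  {"x": -0.21,"y": 0.191,"z": -0.11,"rx": 0,"ry": 0,"rz": 0,"claw": -0.2},
  {"x": -0.233,"y": 0.212,"z": -0.11,"rx": 0,"ry": 0,"rz": 0,"claw": -0.2},
  {"x": -0.233,"y": 0.212,"z": -0.11,"rx": 0,"ry": 0,"rz": 0,"claw": -0.2},
])

```text
time: 9.87
tool_pos: [0.6337, -0.0243, 0.1277]
tool_rot: [3.141, 0.001, 2.87]
contact_force: [-1.0, -0.0, -2.4]
opening: 0.0536
grip_force: 15.0
```

Request:
step_arm([
  {"x": 0,"y": 0,"z": 0,"rx": 0,"ry": 0,"rz": 0,"claw": -0.2},
  {"x": 0,"y": 0,"z": 0,"rx": 0,"ry": 0,"rz": 0,"claw": -0.2},
  {"x": 0,"y": 0,"z": 0,"rx": 0,"ry": 0,"rz": 0,"claw": -0.2},
])

```text
time: 10.12
tool_pos: [0.6297, -0.027, 0.1285]
tool_rot: [-3.141, -0.001, 2.867]
contact_force: [-0.2, 0.2, -1.9]
opening: 0.0536
grip_force: 15.0
```

```bash
python3 -c "
from mv import go
go((.631,-.0266,.028),(.631,-.0266,.0235))"
```

```text
at [ 0.6297 -0.027   0.1285] [-3.1412e+00 -1.4000e-03  2.8671e+00] open 0.0536 t 10.12 q [-0.16  0.62  1.35 -0.    1.18 -1.46]
(0.631, -0.0266, 0.028) -> [-0.0017  0.0011  0.134 ]
(0.631, -0.0266, 0.0235) -> [-0.0017  0.0011  0.14  ]
```

Request:
step_arm([
  {"x": -0.001,"y": 0.001,"z": 0.04,"rx": 0,"ry": 0,"rz": 0,"claw": -0.2},
  {"x": -0.001,"y": 0.001,"z": 0.08,"rx": 0,"ry": 0,"rz": 0,"claw": -0.2},
  {"x": -0.001,"y": 0.001,"z": 0.11,"rx": 0,"ry": 0,"rz": 0,"claw": -0.2},
  {"x": -0.001,"y": 0.001,"z": 0.126,"rx": 0,"ry": 0,"rz": 0,"claw": -0.2},
  {"x": -0.001,"y": 0.001,"z": 0.132,"rx": 0,"ry": 0,"rz": 0,"claw": -0.2},
  {"x": -0.001,"y": 0.001,"z": 0.135,"rx": 0,"ry": 0,"rz": 0,"claw": -0.2},
  {"x": -0.001,"y": 0.001,"z": 0.137,"rx": 0,"ry": 0,"rz": 0,"claw": -0.2},
  {"x": -0.001,"y": 0.001,"z": 0.138,"rx": 0,"ry": 0,"rz": 0,"claw": -0.2},
  {"x": -0.001,"y": 0.001,"z": 0.138,"rx": 0,"ry": 0,"rz": 0,"claw": -0.2},
  {"x": -0.001,"y": 0.001,"z": 0.138,"rx": 0,"ry": 0,"rz": 0,"claw": -0.2},
  {"x": -0.001,"y": 0.001,"z": 0.138,"rx": 0,"ry": 0,"rz": 0,"claw": -0.2},
  {"x": -0.001,"y": 0.001,"z": 0.138,"rx": 0,"ry": 0,"rz": 0,"claw": -0.2},
])

```text
time: 11.12
tool_pos: [0.632, -0.0259, 0.0258]
tool_rot: [3.141, 0.001, 2.868]
contact_force: [-0.7, 0.4, -1.3]
opening: 0.0537
grip_force: 15.0
```

Request:
step_arm([
  {"x": 0.001,"y": 0,"z": 0.001,"rx": 0,"ry": 0,"rz": 0,"claw": -0.2},
  {"x": 0.001,"y": 0,"z": 0.002,"rx": 0,"ry": 0,"rz": 0,"claw": -0.2},
  {"x": 0.001,"y": 0,"z": 0.003,"rx": 0,"ry": 0,"rz": 0,"claw": -0.2},
  {"x": 0.001,"y": 0,"z": 0.0035,"rx": 0,"ry": 0,"rz": 0,"claw": -0.2},
  {"x": 0.001,"y": 0,"z": 0.0035,"rx": 0,"ry": 0,"rz": 0,"claw": -0.2},
  {"x": 0.001,"y": 0,"z": 0.0035,"rx": 0,"ry": 0,"rz": 0,"claw": -0.2},
])

```text
time: 11.62
tool_pos: [0.631, -0.0257, 0.0227]
tool_rot: [3.142, -0.0, 2.868]
contact_force: [-1.7, 0.5, 0.1]
opening: 0.0534
grip_force: 15.0
```

Request:
step_arm([
  {"x": 0,"y": 0,"z": 0,"rx": 0,"ry": 0,"rz": 0,"claw": 0.22},
  {"x": 0,"y": 0,"z": 0,"rx": 0,"ry": 0,"rz": 0,"claw": 0.3},
  {"x": 0,"y": 0,"z": 0,"rx": 0,"ry": 0,"rz": 0,"claw": 0.6},
  {"x": 0,"y": 0,"z": 0,"rx": 0,"ry": 0,"rz": 0,"claw": 1},
  {"x": 0,"y": 0,"z": 0,"rx": 0,"ry": 0,"rz": 0,"claw": 1},
  {"x": 0,"y": 0,"z": -0.05,"rx": 0,"ry": 0,"rz": 0,"claw": 1},
  {"x": 0,"y": 0,"z": -0.1,"rx": 0,"ry": 0,"rz": 0,"claw": 1},
  {"x": 0,"y": 0,"z": -0.14,"rx": 0,"ry": 0,"rz": 0,"claw": 1},
  {"x": 0,"y": 0,"z": -0.14,"rx": 0,"ry": 0,"rz": 0,"claw": 1},
  {"x": 0,"y": 0,"z": -0.14,"rx": 0,"ry": 0,"rz": 0,"claw": 1},
  {"x": 0,"y": 0,"z": -0.14,"rx": 0,"ry": 0,"rz": 0,"claw": 1},
])

```text
time: 12.53
tool_pos: [0.6305, -0.0256, 0.1271]
tool_rot: [-3.142, -0.001, 2.868]
contact_force: [0.1, 0.2, -0.1]
opening: 0.0921
grip_force: 0.0
```

Run:
```python
from meas import *
from mv import go
I,D=read_camera('top'); cv2.imwrite('pics/b.png',I); meas(I,D)
go((.5027,-.1563,.127))
```

```text
blue [183. 127.] 144 mean [0.6595 0.2183] rect 0.6596 0.2188 [41. 43.] 33.0 z 0.0041
pink [300. 232.] 66 mean [ 0.3228 -0.1505] rect 0.3228 -0.15 [31. 31.] 88.7 z 0.0383
green [185. 178.] 531 mean [0.4954 0.2096] rect 0.4951 0.2105 [68. 81.] 85.8 z 0.0031
green [343. 271.] 1298 mean [ 0.2039 -0.2858] rect 0.2043 -0.2862 [ 71. 172.] 88.8 z 0.0031
at [ 0.6301 -0.0256  0.1262] [-3.1414e+00 -2.7000e-03  2.8678e+00] open 0.0919 t 12.58 q [-0.16  0.62  1.35  0.    1.18 -1.46]
(0.5027, -0.1563, 0.127) -> [ 0.1164 -0.2137 -0.0007]
```

View pics/b.png

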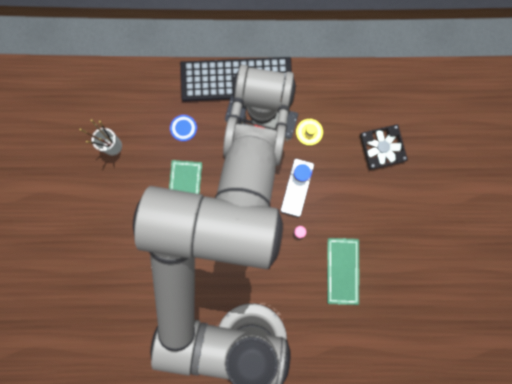

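The tin (298,187) and the blue pot (302,173) are where they started, and yellow is on its coaster at (310,131). I'll refine the blue position from depth.

Run:
```python
from h import *
I,D=read_camera('top'); m=np.zeros(D.shape,bool); m[150:225,285:320]=1
P,_,_=world('top',D,m)
for a,b in((.066,.085),(.02,.036)):
    w=P[(P[:,2]>a)&(P[:,2]<b)]; print(w.mean(0),cv2.minEnclosingCircle((w[:,:2]*1000).astype(np.float32)),cv2.minAreaRect((w[:,:2]*1000).astype(np.float32)))
```

```text
[ 0.50155672 -0.15567491  0.07397091] ((502.0726623535156, -156.73045349121094), 26.97503662109375) ((501.552734375, -156.23529052734375), (51.86311721801758, 51.54970932006836), 50.5362548828125)
[ 0.44668592 -0.14077635  0.0279834 ] ((460.5537414550781, -146.00209045410156), 88.07402801513672) ((461.97808837890625, -145.00418090820312), (61.34183120727539, 171.41744995117188), 74.6435546875)
```

Request:
step_arm([
  {"x": 0.1164,"y": -0.2137,"z": 0,"rx": 0,"ry": 0,"rz": 0,"claw": 1},
  {"x": 0.1164,"y": -0.2137,"z": 0,"rx": 0,"ry": 0,"rz": 0,"claw": 1},
  {"x": 0.1164,"y": -0.2137,"z": 0,"rx": 0,"ry": 0,"rz": 0,"claw": 1},
  {"x": 0.1164,"y": -0.2137,"z": 0,"rx": 0,"ry": 0,"rz": 0,"claw": 1},
  {"x": 0.1164,"y": -0.2137,"z": 0,"rx": 0,"ry": 0,"rz": 0,"claw": 1},
  {"x": 0.1164,"y": -0.2137,"z": 0,"rx": 0,"ry": 0,"rz": 0,"claw": 1},
  {"x": 0.1164,"y": -0.2137,"z": 0,"rx": 0,"ry": 0,"rz": 0,"claw": 1},
  {"x": 0.1164,"y": -0.2137,"z": 0,"rx": 0,"ry": 0,"rz": 0,"claw": 1},
])

```text
time: 13.3
tool_pos: [0.504, -0.1559, 0.1271]
tool_rot: [3.141, -0.001, 2.868]
contact_force: [-0.6, 0.1, -0.6]
opening: 0.0916
grip_force: 0.0
```

```bash
python3 -c "
from mv import go
go((.5027,-.1563,.046))"
```

```text
at [ 0.504  -0.1559  0.1271] [ 3.1410e+00 -8.0000e-04  2.8678e+00] open 0.0916 t 13.3 q [-0.45  0.45  1.66  0.    1.04 -1.74]
(0.5027, -0.1563, 0.046) -> [ 0.0014 -0.0011  0.1081]
```

Request:
step_arm([
  {"x": 0.002,"y": -0.001,"z": 0.04,"rx": 0,"ry": 0,"rz": 0,"claw": 1},
  {"x": 0.002,"y": -0.001,"z": 0.08,"rx": 0,"ry": 0,"rz": 0,"claw": 1},
  {"x": 0.002,"y": -0.001,"z": 0.1,"rx": 0,"ry": 0,"rz": 0,"claw": 1},
  {"x": 0.002,"y": -0.001,"z": 0.108,"rx": 0,"ry": 0,"rz": 0,"claw": 1},
  {"x": 0.002,"y": -0.001,"z": 0.108,"rx": 0,"ry": 0,"rz": 0,"claw": 1},
  {"x": 0.002,"y": -0.001,"z": 0.108,"rx": 0,"ry": 0,"rz": 0,"claw": 1},
])

```text
time: 13.8
tool_pos: [0.5028, -0.1562, 0.0469]
tool_rot: [3.142, 0.0, 2.869]
contact_force: [0.3, -0.4, 0.3]
opening: 0.0917
grip_force: 0.0
```

Request:
step_arm([
  {"x": 0,"y": 0,"z": 0,"rx": 0,"ry": 0,"rz": 0,"claw": 0.4},
  {"x": 0,"y": 0,"z": 0,"rx": 0,"ry": 0,"rz": 0,"claw": 0.35},
  {"x": 0,"y": 0,"z": 0,"rx": 0,"ry": 0,"rz": 0,"claw": 0.3},
  {"x": 0,"y": 0,"z": 0,"rx": 0,"ry": 0,"rz": 0,"claw": 0.25},
  {"x": 0,"y": 0,"z": 0,"rx": 0,"ry": 0,"rz": 0,"claw": 0.2},
  {"x": 0,"y": 0,"z": 0,"rx": 0,"ry": 0,"rz": 0,"claw": 0.15},
  {"x": 0,"y": 0,"z": 0,"rx": 0,"ry": 0,"rz": 0,"claw": 0.1},
  {"x": 0,"y": 0,"z": 0,"rx": 0,"ry": 0,"rz": 0,"claw": -0.2},
  {"x": 0,"y": 0,"z": 0,"rx": 0,"ry": 0,"rz": 0,"claw": -0.2},
])

```text
time: 14.55
tool_pos: [0.5021, -0.1566, 0.047]
tool_rot: [3.141, 0.0, 2.868]
contact_force: [-0.1, 2.0, 4.5]
opening: 0.0534
grip_force: 15.0
```

```bash
python3 -c "
from mv import go
go((.6593,.2185,.14))"
```

```text
at [ 0.5021 -0.1566  0.047 ] [3.1414e+00 4.0000e-04 2.8677e+00] open 0.0534 t 14.55 q [-0.45  0.56  1.74  0.    0.84 -1.75]
(0.6593, 0.2185, 0.14) -> [-0.0665  0.5382 -0.1239]
```

Request:
step_arm([
  {"x": 0,"y": 0,"z": -0.02,"rx": 0,"ry": 0,"rz": 0,"claw": -0.2},
  {"x": 0,"y": 0,"z": -0.06,"rx": 0,"ry": 0,"rz": 0,"claw": -0.2},
  {"x": 0,"y": 0.02,"z": -0.1,"rx": 0,"ry": 0,"rz": 0,"claw": -0.2},
  {"x": -0.007,"y": 0.06,"z": -0.12,"rx": 0,"ry": 0,"rz": 0,"claw": -0.2},
  {"x": -0.014,"y": 0.11,"z": -0.12,"rx": 0,"ry": 0,"rz": 0,"claw": -0.2},
  {"x": -0.02,"y": 0.16,"z": -0.12,"rx": 0,"ry": 0,"rz": 0,"claw": -0.2},
  {"x": -0.026,"y": 0.21,"z": -0.12,"rx": 0,"ry": 0,"rz": 0,"claw": -0.2},
  {"x": -0.032,"y": 0.26,"z": -0.12,"rx": 0,"ry": 0,"rz": 0,"claw": -0.2},
  {"x": -0.038,"y": 0.31,"z": -0.12,"rx": 0,"ry": 0,"rz": 0,"claw": -0.2},
  {"x": -0.044,"y": 0.36,"z": -0.12,"rx": 0,"ry": 0,"rz": 0,"claw": -0.2},
  {"x": -0.05,"y": 0.4,"z": -0.12,"rx": 0,"ry": 0,"rz": 0,"claw": -0.2},
  {"x": -0.05,"y": 0.42,"z": -0.12,"rx": 0,"ry": 0,"rz": 0,"claw": -0.2},
])

```text
time: 15.55
tool_pos: [0.624, 0.1398, 0.1359]
tool_rot: [3.141, -0.0, 2.87]
contact_force: [-0.5, 0.0, -2.0]
opening: 0.0538
grip_force: 15.0
```

```bash
python3 -c "
from mv import go
go((.6593,.2185,.14))"
```

```text
at [0.624  0.1398 0.1359] [ 3.1410e+00 -1.0000e-04  2.8704e+00] open 0.0538 t 15.55 q [ 0.1   0.63  1.31  0.    1.21 -1.2 ]
(0.6593, 0.2185, 0.14) -> [-0.0172  0.1137 -0.0053]
```

Request:
step_arm([
  {"x": -0.01,"y": 0.04,"z": 0,"rx": 0,"ry": 0,"rz": 0,"claw": -0.2},
  {"x": -0.017,"y": 0.08,"z": 0,"rx": 0,"ry": 0,"rz": 0,"claw": -0.2},
  {"x": -0.017,"y": 0.1137,"z": 0,"rx": 0,"ry": 0,"rz": 0,"claw": -0.2},
  {"x": -0.017,"y": 0.1137,"z": 0,"rx": 0,"ry": 0,"rz": 0,"claw": -0.2},
  {"x": -0.017,"y": 0.1137,"z": 0,"rx": 0,"ry": 0,"rz": 0,"claw": -0.2},
  {"x": -0.017,"y": 0.1137,"z": 0,"rx": 0,"ry": 0,"rz": 0,"claw": -0.2},
  {"x": -0.017,"y": 0.1137,"z": 0,"rx": 0,"ry": 0,"rz": 0,"claw": -0.2},
])

```text
time: 16.13
tool_pos: [0.6583, 0.2135, 0.1365]
tool_rot: [-3.141, -0.001, 2.866]
contact_force: [1.1, -0.2, -1.0]
opening: 0.054
grip_force: 15.0
```

```bash
python3 -c "
from mv import go
go((.6593,.2185,.0226))"
```

```text
at [0.6583 0.2135 0.1365] [-3.1408e+00 -7.0000e-04  2.8665e+00] open 0.054 t 16.13 q [ 0.2   0.72  1.12 -0.    1.3  -1.09]
(0.6593, 0.2185, 0.0226) -> [0.0004 0.0069 0.1519]
```

Request:
step_arm([
  {"x": 0,"y": 0.005,"z": 0.04,"rx": 0,"ry": 0,"rz": 0,"claw": -0.2},
  {"x": 0,"y": 0.005,"z": 0.08,"rx": 0,"ry": 0,"rz": 0,"claw": -0.2},
  {"x": 0,"y": 0.005,"z": 0.12,"rx": 0,"ry": 0,"rz": 0,"claw": -0.2},
  {"x": 0,"y": 0.005,"z": 0.135,"rx": 0,"ry": 0,"rz": 0,"claw": -0.2},
  {"x": 0,"y": 0.005,"z": 0.142,"rx": 0,"ry": 0,"rz": 0,"claw": -0.2},
  {"x": 0,"y": 0.005,"z": 0.146,"rx": 0,"ry": 0,"rz": 0,"claw": -0.2},
  {"x": 0,"y": 0.005,"z": 0.147,"rx": 0,"ry": 0,"rz": 0,"claw": -0.2},
  {"x": 0,"y": 0.005,"z": 0.147,"rx": 0,"ry": 0,"rz": 0,"claw": -0.2},
  {"x": 0,"y": 0.005,"z": 0.147,"rx": 0,"ry": 0,"rz": 0,"claw": -0.2},
  {"x": 0,"y": 0.005,"z": 0.147,"rx": 0,"ry": 0,"rz": 0,"claw": -0.2},
])

```text
time: 16.97
tool_pos: [0.6603, 0.2189, 0.028]
tool_rot: [3.14, 0.002, 2.868]
contact_force: [0.4, 0.3, -0.9]
opening: 0.0539
grip_force: 15.0
```

```bash
python3 -c "
from mv import go
go((.6593,.2185,.023))"
```

```text
at [0.6603 0.2189 0.028 ] [3.1404e+00 2.1000e-03 2.8679e+00] open 0.0539 t 16.97 q [ 0.21  0.84  1.22  0.    1.09 -1.09]
(0.6593, 0.2185, 0.023) -> [ 0.0012 -0.0009  0.0066]
```

Request:
step_arm([
  {"x": 0.001,"y": -0.001,"z": 0.001,"rx": 0,"ry": 0,"rz": 0,"claw": -0.2},
  {"x": 0.001,"y": -0.001,"z": 0.002,"rx": 0,"ry": 0,"rz": 0,"claw": -0.2},
  {"x": 0.001,"y": -0.001,"z": 0.003,"rx": 0,"ry": 0,"rz": 0,"claw": -0.2},
  {"x": 0.001,"y": -0.001,"z": 0.004,"rx": 0,"ry": 0,"rz": 0,"claw": -0.2},
  {"x": 0.001,"y": -0.001,"z": 0.004,"rx": 0,"ry": 0,"rz": 0,"claw": -0.2},
  {"x": 0.001,"y": -0.001,"z": 0.004,"rx": 0,"ry": 0,"rz": 0,"claw": -0.2},
])

```text
time: 17.47
tool_pos: [0.6586, 0.2182, 0.0233]
tool_rot: [-3.142, -0.0, 2.868]
contact_force: [-0.0, -0.0, -1.0]
opening: 0.0532
grip_force: 15.0
```

Under 1 mm remains. I'll lower a touch more, release, and retreat up.

Request:
step_arm([
  {"x": 0,"y": 0,"z": 0.0005,"rx": 0,"ry": 0,"rz": 0,"claw": -0.2},
  {"x": 0,"y": 0,"z": 0.0008,"rx": 0,"ry": 0,"rz": 0,"claw": -0.2},
  {"x": 0,"y": 0,"z": 0.0008,"rx": 0,"ry": 0,"rz": 0,"claw": 0.22},
  {"x": 0,"y": 0,"z": 0.0008,"rx": 0,"ry": 0,"rz": 0,"claw": 0.3},
  {"x": 0,"y": 0,"z": 0.0008,"rx": 0,"ry": 0,"rz": 0,"claw": 0.6},
  {"x": 0,"y": 0,"z": 0.0008,"rx": 0,"ry": 0,"rz": 0,"claw": 1},
  {"x": 0,"y": 0,"z": 0.0008,"rx": 0,"ry": 0,"rz": 0,"claw": 1},
  {"x": 0,"y": 0,"z": -0.05,"rx": 0,"ry": 0,"rz": 0,"claw": 1},
  {"x": 0,"y": 0,"z": -0.1,"rx": 0,"ry": 0,"rz": 0,"claw": 1},
  {"x": 0,"y": 0,"z": -0.14,"rx": 0,"ry": 0,"rz": 0,"claw": 1},
  {"x": 0,"y": 0,"z": -0.14,"rx": 0,"ry": 0,"rz": 0,"claw": 1},
  {"x": 0,"y": 0,"z": -0.14,"rx": 0,"ry": 0,"rz": 0,"claw": 1},
])

```text
time: 18.47
tool_pos: [0.6599, 0.2184, 0.1312]
tool_rot: [3.139, 0.005, 2.868]
contact_force: [1.0, 0.4, -0.1]
opening: 0.0918
grip_force: 0.0
```

Run:
```python
from meas import *
from mv import go
I,D=read_camera('scene'); cv2.imwrite('pics/s2.png',I[130:330,100:460])
I,D=read_camera('top')
P,_,_=world('top',D,np.ones(D.shape,bool))
def reg(x,y,r,a,b):
    w=P[(np.hypot(P[:,0]-x,P[:,1]-y)<r)&(P[:,2]>a)&(P[:,2]<b)]
    return len(w),w.mean(0).round(4),cv2.minEnclosingCircle((w[:,:2]*1000).astype(np.float32)),cv2.minAreaRect((w[:,:2]*1000).astype(np.float32))
for a in((.631,-.0266,.05,.04,.056),(.6466,-.187,.05,.036,.05),(.462,-.145,.12,.02,.034)):
    print(reg(*a))
go((.462,-.145,.12))
```

```text
(227, array([ 0.6336, -0.0292,  0.0497]), ((633.559814453125, -30.485092163085938), 28.500837326049805), ((633.4666137695312, -29.39444351196289), (52.60194396972656, 52.27681350708008), 34.434349060058594))
(91, array([ 0.6467, -0.1889,  0.0441]), ((646.7923583984375, -187.912109375), 17.02852439880371), ((647.4810791015625, -188.59364318847656), (32.906063079833984, 30.80529022216797), 14.656085968017578))
(1024, array([ 0.4607, -0.1439,  0.0278]), ((468.3713073730469, -119.99754333496094), 98.25092315673828), ((471.5214538574219, -108.64862060546875), (136.380126953125, 170.28643798828125), 74.52078247070312))
at [0.658  0.218  0.1275] [-3.1409e+00 -1.5000e-03  2.8678e+00] open 0.0914 t 18.57 q [ 0.21  0.73  1.13  0.    1.28 -1.09]
(0.462, -0.145, 0.12) -> [ 0.1208 -0.5367  0.0105]
```

View pics/s2.png

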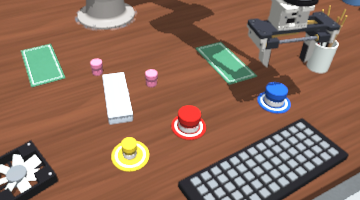

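All three pots stand on their own coasters: red at (189,122), blue at (275,97), yellow at (130,152). The tin is bare and undisturbed at (117,97), so I'll go over it now.

Request:
step_arm([
  {"x": 0.1208,"y": -0.5367,"z": 0.01,"rx": 0,"ry": 0,"rz": 0,"claw": 1},
  {"x": 0.1208,"y": -0.5367,"z": 0.01,"rx": 0,"ry": 0,"rz": 0,"claw": 1},
  {"x": 0.1208,"y": -0.5367,"z": 0.01,"rx": 0,"ry": 0,"rz": 0,"claw": 1},
  {"x": 0.1208,"y": -0.5367,"z": 0.01,"rx": 0,"ry": 0,"rz": 0,"claw": 1},
  {"x": 0.1208,"y": -0.5367,"z": 0.01,"rx": 0,"ry": 0,"rz": 0,"claw": 1},
  {"x": 0.1208,"y": -0.5367,"z": 0.01,"rx": 0,"ry": 0,"rz": 0,"claw": 1},
  {"x": 0.1208,"y": -0.5367,"z": 0.01,"rx": 0,"ry": 0,"rz": 0,"claw": 1},
  {"x": 0.1208,"y": -0.5367,"z": 0.01,"rx": 0,"ry": 0,"rz": 0,"claw": 1},
  {"x": 0.1208,"y": -0.5367,"z": 0.01,"rx": 0,"ry": 0,"rz": 0,"claw": 1},
  {"x": 0.1208,"y": -0.5367,"z": 0.01,"rx": 0,"ry": 0,"rz": 0,"claw": 1},
  {"x": 0.1208,"y": -0.5367,"z": 0.01,"rx": 0,"ry": 0,"rz": 0,"claw": 1},
  {"x": 0.1208,"y": -0.5367,"z": 0.01,"rx": 0,"ry": 0,"rz": 0,"claw": 1},
])

```text
time: 19.57
tool_pos: [0.4609, -0.1462, 0.1197]
tool_rot: [3.141, -0.003, 2.863]
contact_force: [-0.5, 0.3, 0.3]
opening: 0.0914
grip_force: 0.0
```

Request:
step_arm([
  {"x": 0,"y": 0,"z": 0,"rx": 0,"ry": 0,"rz": 0,"claw": 1},
  {"x": 0,"y": 0,"z": 0,"rx": 0,"ry": 0,"rz": 0,"claw": 1},
  {"x": 0,"y": 0,"z": 0,"rx": 0,"ry": 0,"rz": 0,"claw": 1},
])

```text
time: 19.82
tool_pos: [0.4629, -0.1437, 0.1205]
tool_rot: [3.141, -0.001, 2.87]
contact_force: [0.3, 0.9, 0.2]
opening: 0.0916
grip_force: 0.0
```

Run:
```python
from h import *
from mv import go
I,D=read_camera('top')
P,_,_=world('top',D,np.ones(D.shape,bool))
w=P[(np.hypot(P[:,0]-.6593,P[:,1]-.2185)<.05)&(P[:,2]>.04)&(P[:,2]<.06)]; print('blue',w.mean(0),len(w))
go((.462,-.1447,.12),(.462,-.1447,.003))
```

```text
blue [0.66027181 0.21667343 0.04993545] 236
at [ 0.4629 -0.1437  0.1206] [ 3.1413e+00 -6.0000e-04  2.8699e+00] open 0.0917 t 19.87 q [-0.46  0.39  1.78  0.    0.97 -1.76]
(0.462, -0.1447, 0.12) -> [ 0.0009 -0.0016  0.0008]
(0.462, -0.1447, 0.003) -> [ 0.0008 -0.0017  0.1568]
```

Request:
step_arm([
  {"x": 0.001,"y": -0.001,"z": 0.05,"rx": 0,"ry": 0,"rz": 0,"claw": 1},
  {"x": 0.001,"y": -0.001,"z": 0.1,"rx": 0,"ry": 0,"rz": 0,"claw": 1},
  {"x": 0.001,"y": -0.001,"z": 0.13,"rx": 0,"ry": 0,"rz": 0,"claw": 1},
  {"x": 0.001,"y": -0.001,"z": 0.145,"rx": 0,"ry": 0,"rz": 0,"claw": 1},
  {"x": 0.001,"y": -0.001,"z": 0.154,"rx": 0,"ry": 0,"rz": 0,"claw": 1},
  {"x": 0.001,"y": -0.001,"z": 0.154,"rx": 0,"ry": 0,"rz": 0,"claw": 1},
  {"x": 0.001,"y": -0.001,"z": 0.154,"rx": 0,"ry": 0,"rz": 0,"claw": 1},
])

```text
time: 20.45
tool_pos: [0.4622, -0.1451, 0.0057]
tool_rot: [3.142, 0.0, 2.869]
contact_force: [-0.5, -0.2, -0.2]
opening: 0.0919
grip_force: 0.0
```

Request:
step_arm([
  {"x": 0,"y": 0,"z": 0,"rx": 0,"ry": 0,"rz": 0,"claw": 0.5},
  {"x": 0,"y": 0,"z": 0,"rx": 0,"ry": 0,"rz": 0,"claw": 0.45},
  {"x": 0,"y": 0,"z": 0,"rx": 0,"ry": 0,"rz": 0,"claw": 0.4},
  {"x": 0,"y": 0,"z": 0,"rx": 0,"ry": 0,"rz": 0,"claw": 0.35},
  {"x": 0,"y": 0,"z": 0,"rx": 0,"ry": 0,"rz": 0,"claw": 0.3},
  {"x": 0,"y": 0,"z": 0,"rx": 0,"ry": 0,"rz": 0,"claw": 0.2},
  {"x": 0,"y": 0,"z": 0,"rx": 0,"ry": 0,"rz": 0,"claw": 0},
  {"x": 0,"y": 0,"z": 0,"rx": 0,"ry": 0,"rz": 0,"claw": 0},
], squeeze=30)

```text
time: 21.12
tool_pos: [0.462, -0.1452, 0.0059]
tool_rot: [3.141, 0.001, 2.868]
contact_force: [1.1, 3.4, 5.7]
opening: 0.0598
grip_force: 30.0
```

```bash
python3 -c "
from mv import go
go((.462,-.1447,.1),(.45,.213,.1))"
```

```text
at [ 0.462  -0.1452  0.0059] [3.1412e+00 8.0000e-04 2.8676e+00] open 0.0598 t 21.12 q [-0.46  0.57  1.89  0.    0.68 -1.76]
(0.462, -0.1447, 0.1) -> [ 1.000e-04  7.000e-04 -1.255e-01]
(0.45, 0.213, 0.1) -> [ 0.1446  0.4555 -0.1254]
```

Request:
step_arm([
  {"x": 0,"y": 0,"z": -0.02,"rx": 0,"ry": 0,"rz": 0,"claw": 0},
  {"x": 0,"y": 0,"z": -0.06,"rx": 0,"ry": 0,"rz": 0,"claw": 0},
  {"x": 0,"y": 0,"z": -0.1,"rx": 0,"ry": 0,"rz": 0,"claw": 0},
  {"x": 0.01,"y": 0.04,"z": -0.125,"rx": 0,"ry": 0,"rz": -0.03,"claw": 0},
  {"x": 0.03,"y": 0.09,"z": -0.125,"rx": 0,"ry": 0,"rz": -0.06,"claw": 0},
  {"x": 0.045,"y": 0.14,"z": -0.125,"rx": 0,"ry": 0,"rz": -0.1,"claw": 0},
  {"x": 0.06,"y": 0.19,"z": -0.125,"rx": 0,"ry": 0,"rz": -0.14,"claw": 0},
  {"x": 0.075,"y": 0.24,"z": -0.125,"rx": 0,"ry": 0,"rz": -0.18,"claw": 0},
  {"x": 0.09,"y": 0.29,"z": -0.125,"rx": 0,"ry": 0,"rz": -0.22,"claw": 0},
  {"x": 0.105,"y": 0.34,"z": -0.125,"rx": 0,"ry": 0,"rz": -0.257,"claw": 0},
  {"x": 0.12,"y": 0.38,"z": -0.125,"rx": 0,"ry": 0,"rz": -0.257,"claw": 0},
  {"x": 0.127,"y": 0.4,"z": -0.125,"rx": 0,"ry": 0,"rz": -0.257,"claw": 0},
])

```text
time: 22.12
tool_pos: [0.45, 0.1723, 0.0988]
tool_rot: [3.141, -0.001, 3.072]
contact_force: [0.0, -1.0, -2.8]
opening: 0.06
grip_force: 30.0
```

```bash
python3 -c "
from mv import go
go((.45,.213,.1))"
```

```text
at [0.45   0.1723 0.0988] [ 3.1413e+00 -9.0000e-04  3.0723e+00] open 0.06 t 22.12 q [ 0.21  0.42  1.81  0.    0.91 -1.3 ]
(0.45, 0.213, 0.1) -> [ 0.0038  0.0542 -0.0016]
```

Request:
step_arm([
  {"x": 0.002,"y": 0.03,"z": 0,"rx": 0,"ry": 0,"rz": 0,"claw": 0},
  {"x": 0.004,"y": 0.054,"z": 0,"rx": 0,"ry": 0,"rz": 0,"claw": 0},
  {"x": 0.004,"y": 0.054,"z": 0.03,"rx": 0,"ry": 0,"rz": 0,"claw": 0},
  {"x": 0.004,"y": 0.054,"z": 0.06,"rx": 0,"ry": 0,"rz": 0,"claw": 0},
  {"x": 0.004,"y": 0.054,"z": 0.085,"rx": 0,"ry": 0,"rz": 0,"claw": 0},
  {"x": 0.004,"y": 0.054,"z": 0.1,"rx": 0,"ry": 0,"rz": 0,"claw": 0},
  {"x": 0.004,"y": 0.054,"z": 0.108,"rx": 0,"ry": 0,"rz": 0,"claw": 0},
  {"x": 0.004,"y": 0.054,"z": 0.11,"rx": 0,"ry": 0,"rz": 0,"claw": 0},
  {"x": 0.004,"y": 0.054,"z": 0.11,"rx": 0,"ry": 0,"rz": 0,"claw": 0},
  {"x": 0.004,"y": 0.054,"z": 0.11,"rx": 0,"ry": 0,"rz": 0,"claw": 0},
  {"x": 0.004,"y": 0.054,"z": 0.11,"rx": 0,"ry": 0,"rz": 0,"claw": 0},
])

```text
time: 23.03
tool_pos: [0.4517, 0.2099, 0.0175]
tool_rot: [3.141, 0.002, 3.07]
contact_force: [-0.3, 0.5, -2.5]
opening: 0.0595
grip_force: 30.0
```

```bash
python3 -c "
from mv import go
go((.45,.213,.009))"
```

```text
at [0.4517 0.2099 0.0175] [3.1410e+00 1.6000e-03 3.0696e+00] open 0.0595 t 23.03 q [ 0.28  0.57  1.84  0.    0.73 -1.22]
(0.45, 0.213, 0.009) -> [0.0025 0.004  0.0114]
```

Request:
step_arm([
  {"x": 0.002,"y": 0.004,"z": 0.003,"rx": 0,"ry": 0,"rz": 0,"claw": 0},
  {"x": 0.002,"y": 0.004,"z": 0.005,"rx": 0,"ry": 0,"rz": 0,"claw": 0},
  {"x": 0.002,"y": 0.004,"z": 0.007,"rx": 0,"ry": 0,"rz": 0,"claw": 0},
  {"x": 0.002,"y": 0.004,"z": 0.009,"rx": 0,"ry": 0,"rz": 0,"claw": 0},
  {"x": 0.002,"y": 0.004,"z": 0.0095,"rx": 0,"ry": 0,"rz": 0,"claw": 0},
  {"x": 0.002,"y": 0.004,"z": 0.0095,"rx": 0,"ry": 0,"rz": 0,"claw": 0},
  {"x": 0.002,"y": 0.004,"z": 0.0095,"rx": 0,"ry": 0,"rz": 0,"claw": 0},
])

```text
time: 23.62
tool_pos: [0.4497, 0.2129, 0.0096]
tool_rot: [3.142, -0.0, 3.07]
contact_force: [0.1, -0.0, -2.4]
opening: 0.0598
grip_force: 30.0
```

Request:
step_arm([
  {"x": 0,"y": 0,"z": 0.0005,"rx": 0,"ry": 0,"rz": 0,"claw": 0},
  {"x": 0,"y": 0,"z": 0.001,"rx": 0,"ry": 0,"rz": 0,"claw": 0},
  {"x": 0,"y": 0,"z": 0.001,"rx": 0,"ry": 0,"rz": 0,"claw": 0},
])

```text
time: 23.87
tool_pos: [0.4498, 0.2129, 0.0089]
tool_rot: [3.141, 0.0, 3.07]
contact_force: [-0.1, 0.5, -2.3]
opening: 0.0597
grip_force: 30.0
```

Request:
step_arm([
  {"x": 0,"y": 0,"z": 0.0007,"rx": 0,"ry": 0,"rz": 0,"claw": 0},
  {"x": 0,"y": 0,"z": 0.0012,"rx": 0,"ry": 0,"rz": 0,"claw": 0},
  {"x": 0,"y": 0,"z": 0.0012,"rx": 0,"ry": 0,"rz": 0,"claw": 0},
])

```text
time: 24.12
tool_pos: [0.4499, 0.2129, 0.0089]
tool_rot: [3.141, 0.001, 3.07]
contact_force: [-2.5, -1.3, 9.0]
opening: 0.0598
grip_force: 30.0
```

The tin is down: the force now reads 9 N upwards. Next I release and lift, then look from a higher, swung-away pose.

Request:
step_arm([
  {"x": 0,"y": 0,"z": -0.0006,"rx": 0,"ry": 0,"rz": 0,"claw": 0},
  {"x": 0,"y": 0,"z": -0.0006,"rx": 0,"ry": 0,"rz": 0,"claw": 0.35},
  {"x": 0,"y": 0,"z": -0.0006,"rx": 0,"ry": 0,"rz": 0,"claw": 0.45},
  {"x": 0,"y": 0,"z": -0.0006,"rx": 0,"ry": 0,"rz": 0,"claw": 0.8},
  {"x": 0,"y": 0,"z": -0.0006,"rx": 0,"ry": 0,"rz": 0,"claw": 0.8},
  {"x": 0,"y": 0,"z": -0.05,"rx": 0,"ry": 0,"rz": 0,"claw": 0.8},
  {"x": 0,"y": 0,"z": -0.1,"rx": 0,"ry": 0,"rz": 0,"claw": 0.8},
  {"x": 0,"y": 0,"z": -0.15,"rx": 0,"ry": 0,"rz": 0,"claw": 0.8},
  {"x": 0,"y": -0.05,"z": -0.2,"rx": 0,"ry": 0,"rz": 0,"claw": 0.8},
  {"x": 0,"y": -0.1,"z": -0.22,"rx": 0,"ry": 0,"rz": 0,"claw": 0.8},
  {"x": 0,"y": -0.15,"z": -0.22,"rx": 0,"ry": 0,"rz": 0,"claw": 0.8},
  {"x": 0,"y": -0.2,"z": -0.22,"rx": 0,"ry": 0,"rz": 0,"claw": 0.8},
])

```text
time: 25.12
tool_pos: [0.4395, 0.0624, 0.1748]
tool_rot: [3.141, 0.004, 3.072]
contact_force: [1.4, -0.8, -0.1]
opening: 0.0824
grip_force: 0.0
```

Request:
step_arm([
  {"x": 0,"y": -0.05,"z": 0,"rx": 0,"ry": 0,"rz": 0,"claw": 0.8},
  {"x": 0,"y": -0.1,"z": 0,"rx": 0,"ry": 0,"rz": 0,"claw": 0.8},
  {"x": 0,"y": -0.15,"z": 0,"rx": 0,"ry": 0,"rz": 0,"claw": 0.8},
  {"x": 0,"y": -0.2,"z": 0,"rx": 0,"ry": 0,"rz": 0,"claw": 0.8},
  {"x": 0,"y": -0.25,"z": 0,"rx": 0,"ry": 0,"rz": 0,"claw": 0.8},
  {"x": 0,"y": -0.3,"z": 0,"rx": 0,"ry": 0,"rz": 0,"claw": 0.8},
  {"x": 0,"y": -0.3,"z": 0,"rx": 0,"ry": 0,"rz": 0,"claw": 0.8},
  {"x": 0,"y": -0.3,"z": 0,"rx": 0,"ry": 0,"rz": 0,"claw": 0.8},
  {"x": 0,"y": -0.3,"z": 0,"rx": 0,"ry": 0,"rz": 0,"claw": 0.8},
])

```text
time: 25.87
tool_pos: [0.4225, -0.1605, 0.1727]
tool_rot: [3.141, -0.001, 3.069]
contact_force: [-0.0, -0.8, -1.0]
opening: 0.0825
grip_force: 0.0
```

Run:
```python
from h import *
from mv import go
I,D=read_camera('scene'); cv2.imwrite('pics/s3.png',I)
I,D=read_camera('top'); cv2.imwrite('pics/t3.png',I)
P,_,_=world('top',D,np.ones(D.shape,bool))
for n,x,y,r,a,b in(('r',.631,-.0266,.05,.04,.06),('y',.6466,-.187,.05,.036,.06),('b',.6593,.2185,.05,.04,.06),('tin',.45,.213,.12,.02,.045)):
    w=P[(np.hypot(P[:,0]-x,P[:,1]-y)<r)&(P[:,2]>a)&(P[:,2]<b)]
    print(n,len(w),w.mean(0).round(4) if len(w) else '',cv2.minAreaRect((w[:,:2]*1000).astype(np.float32)) if len(w) else '')
go()
```

```text
r 242 [ 0.6334 -0.029   0.0501] ((633.83203125, -28.178241729736328), (49.92464065551758, 56.62432098388672), 89.94535064697266)
y 96 [ 0.6467 -0.1886  0.0438] ((648.2393188476562, -188.40200805664062), (33.87812805175781, 30.904762268066406), 14.69616413116455)
b 243 [0.66   0.2166 0.0496] ((661.01806640625, 216.7529754638672), (52.726966857910156, 53.72599411010742), 86.54989624023438)
tin 1133 [0.4495 0.211  0.0309] ((451.43597412109375, 211.6165771484375), (64.59288024902344, 173.72203063964844), 86.02017974853516)
at [ 0.4228 -0.1597  0.1728] [ 3.1410e+00 -3.0000e-04  3.0711e+00] open 0.0827 t 25.97 q [-0.53  0.27  1.8   0.    1.08 -2.03]
```

View pics/s3.png

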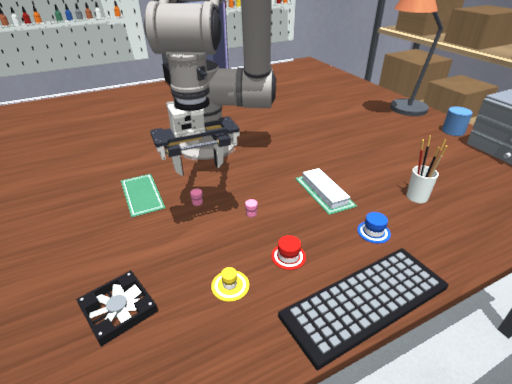

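The tin lies centred on the left mat at (325,188), and all three pots stand on their own coasters. The cup at (421,184) and the fan at (117,305) have not moved. Everything is within about 4 mm of its target, so I'm handing in.

```bash
python3 -c "
from cell import robot
print(robot.hand_in())"
```

```text
the job is handed in; nothing more can be done
None
```

I handed the job in with all three pots upright on their own coasters and the tin flat and lengthwise on the left green mat, each within about 4 mm of its centre in the last camera check; hand-in returned no verdict.

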